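Close, pin and hold a split casting mould round its core

ROBOT

A 6-joint arm with a two-finger parallel gripper is mounted at the origin on the work surface. World frame = base frame: x ahead of the robot, y to its left, z up, the work surface at z = 0. Lengths are in m, angles in degrees, forces in N, time in s.
With the tool pointing down it reaches from about 0.4 to 0.825 m from the base axis. Payload 7 kg.
Tool frame: the origin (TCP) lies between the finger pads; the fingertips stand 19 mm ahead of it and the grasp point (between the pads) is the TCP (r.finger_overhang is the distance from the TCP to the fingertips, in m); z points along the fingers, y is the direction in which the jaws open and shut (so a half turn about z gives the same grasp; the last joint's range is limited). The gripper opens to 88 mm and grips with 3 to 60 N. Pads are 19 mm wide; open, the fingers measure 130 mm over their backs; the gripper's body (78 mm by 193 mm) begins 47 mm behind the grasp point.
Start: joints at [16.507, 20.546, 0.682, 0, -70.136, -16.507], TCP at [0.675, -0, 0.246] pointing down, gripper open.
Joint ranges: [-176.03, 176.03], [-82.01, 121.73], [-58.28, 71.71], [-173.87, 95.51], [-174.79, -0.11], [-173.66, 173.66]. Speed limits (degrees/s): [136.94, 136.94, 172.46, 180, 180, 180].

INTERFACE

Orientations are given as [roll, pitch, yaw] about the fixed x, y, z axes, in that order (R = Rz(yaw) Ry(pitch) Rx(roll)).
In Python, from plant import r, optics gives the robot as it stands. The module is installed in compiled form; this text tells all that it offers.
- The arm moves only by the tool step_arm, never from a script. Its argument "increments" is a list of rows, each an object of numbers: "tx", "ty", "tz": the shift along the world's x, y, z in mm; "ax", "ay", "az": the turn, a rotation vector about the world's x, y, z in degrees; "claw": the gripper command: -1 is shut, 1 is fully open, values between are in proportion. In form: [{"tx": .., "ty": .., "tz": .., "ax": .., "ay": .., "az": .., "claw": ..}, ...]. A call has 1 to 12 rows; each row shifts and turns the commanded pose from where the row before left it; what a row does not reach is not made up. A row lasts 1/10 s, in which the tool goes at most 50 mm and 8.59 degrees, less where a joint would pass 70% of its speed; a pose out of reach is approached as far as the arm can. A call with a gripper value outside its range is refused whole. The fingers move at their own pace and stop on an object; "newtons" is the grip in N (left out, the last holds). Time passes only in rows, so rows that do not move let the fingers close. It gives the time, the measured TCP pose, the force and the opening at its end, in the units of the state.
- r.get_state(): the state, without advancing time (a new reading comes with each control period).
- optics.capture(name): name is "scene" or "side" or "wrist"; returns a dict with "image" (480x640x3 uint8, blue, green, red), "depth" (480x640 float32, m along the optical axis (not along the pixel's ray), 0 where there is no reading), "fx", "fy", "cx", "cy" (pixels), "distortion" ([k1, k2, p1, p2, k3] as OpenCV has them; the pictures are not rectified), "R" (3x3) and "t" (3): a world point X has camera coordinates R X + t. Camera axes: x right, y down, z forward; pixel columns grow to the right and rows downward; lengths in m; the calibration is good to about 2 mm. A picture is of the moment at which its call begins.
- r.close_job(): hands the job in, once; it reports no verdict.
The state is a dict: "time_s": time; "joints": joint angles; "qd": joint speeds; "joint_torque": joint torques, N m; "tcp_pos": TCP position; "eef_rot": TCP orientation; "contact_force": force on the tool from outside, world axes, zero at the start; "moment": the same for the moment, N m; "gripper_width": finger opening in m.
Only numpy, scipy, OpenCV 4.12 (cv2) and the standard library are available. Lean on these libraries where they do the work, as an engineer would, in place of code of your own. Each camera call takes 0.05 s, during which the arm holds its last target. There are 200 camera calls.

TASK

Get the hinged aluminium mould ready for me to pour: with the mould open, stand the brass core (not the steel or the black one) in the socket of the base plate until its shoulder sits down, then swing the moving half fully shut round it and push the red-headed locking pin down through the aligned holes of the hasp until its head sits on the top ear. The pin is a loose fit and leaves the seam slack, so finish by gripping the two closed halves together across the seam and squeeze them firmly shut: your program ends while you still hold that squeeze, and do not let go. Leave the other cores and the bottle, beaker, jar, spatula and tweezers where they are.

Things in the scene. Friction and masses are not known exactly. Their poses are not given: they have to be found in the camera images.
- mould_base: fixed steel base plate, 200 (x) x 110 (y) x 22 mm high; origin at the centre of its underside, on the core socket's axis. x runs along the seam from hasp (-x) to hinge (+x), y across it, moving half on the +y side. Shut, the aluminium halves form a block x -45 to 45, y -26 to 26, z 22 to 92 mm (seam: y = 0) with an upright 34 mm bore at the origin; solid from |x| 17 to 45.
- fixed_half: fixed half of the mould, 90 x 26 x 70 mm, aluminium, y -26 to 0 in the base plate's frame, with half of the bore. Its top and bottom hasp ears stick out of its -x end to x = -81 mm and are 24 mm wide (y -12 to 12); the top ear's upper face is 82 mm above the bench. Origin and axes as the base plate's, but 22 mm higher.
- moving_half (a joint): angle of the moving half in rad: 0 is fully shut (hard stop), about 1.2 wide open. The hinge axis is upright at x = +55 mm, y = 0 of the base plate's frame. The hinge is stiff and stays where it is left: moving the half with a push 95 mm from the hinge takes about 1 to 2 N.
- push_spot (a point): point on the outer face of the hinged half, 95 mm from the hinge axis, half-way up (35 mm above the base plate's top). Axes turn with the half: -x points along it from the hinge to its ear, +y out through its outer face. The half is an equal 90 x 26 x 70 mm block from 10 to 100 mm from the hinge axis; its hasp ear (the middle one) runs on to 136 mm
- socket (a point): mouth of the core socket, at the middle of the base plate's top (22 mm above the bench): a hole of 13.5 mm diameter with a small chamfer, through the 22 mm plate; z up
- pin_hole (a point): mouth of the hasp hole, middle of the top ear's upper face, 82 mm above the bench, 63 mm from the socket axis towards -x of the base plate. The hole is upright, 10 mm wide with a 2 mm chamfer, through three stacked 14.5 mm ears (top and bottom on the fixed half, middle on the moving half), 45 mm in all; they line up only with the mould fully shut
- core_mid (a point): middle of the brass core, a round rod 118 mm long, upright in the rack: spigot 12 mm wide, 18 mm long, with a chamfered foot, below a plain body 20 mm wide, 100 mm long; flat shoulder between. This point is 59 mm above the foot, 41 mm above the shoulder; z up the core. About 0.2 kg. Seated, its body stands 30 mm out of the mould's top.
- thin_core_mid (a point): middle of the steel spare core, 118 mm long, body 15 mm in diameter: leave it in the rack
- thick_core_mid (a point): middle of the black spare core, 118 mm long, body 26 mm in diameter: leave it in the rack
- core_rack: blue rack fixed to the bench, 170 (x) x 50 (y) x 30 mm high, with a row of three 14 mm holes 55 mm apart along its x, in which the three cores stand upright with their shoulders on its top; origin at the centre of its underside
- pin_head (a point): middle of the red head of the locking pin: the head is a round grip 17 mm in diameter and 30 mm tall; below it the steel shank, 8 mm in diameter and 46 mm long with a chamfered tip. The head's underside is 15 mm below this point. About 0.06 kg.
- pin_tip (a point): the lower end of the pin's shank, 61 mm below the middle of the head; z up the pin
- pin_block: white block fixed to the bench, 70 (x) x 60 (y) x 50 mm high, with an upright hole in the middle in which the pin stands, its head on the block's top; origin at the centre of its underside
- wash_bottle_mid (a point): loose bystander, leave alone. Its origin is at its middle; white wash bottle with red cap and spout, 72 mm in diameter, 205 mm high, origin 80 mm up
- beaker_mid (a point): loose bystander, leave alone. Its origin is at its middle; glass beaker, 66 mm in diameter, 85 mm high
- resin_jar_mid (a point): loose bystander, leave alone. Its origin is at its middle; amber jar with white cap, 60 mm in diameter, 75 mm high
- spatula_mid (a point): loose bystander, leave alone. Its origin is at its middle; steel spatula lying on the bench, 195 mm long
- tweezers_mid (a point): loose bystander, leave alone. Its origin is at its middle; ivory tweezers lying on the bench, 120 mm long
Mind the look-alikes: they are no part of the job. Of the things like the part that bears thick_core_mid, leave any that is blue, orange or white; of the rest the smaller one is meant.

How it is judged:
By the outcome, as a careful person would: the job done as asked, in the order asked, and still so for the second after the job is handed in, while the arm keeps its last pose, push and grip.
It also fails if it takes over 72 s, if anything falls off the work surface, if the arm or the gripper's body presses on something with over 40 N, if the wrist force passes 120 N, or if a joint passes its speed limit or range.

## Working session

There is one attempt and no reset: what is moved stays moved. The work goes in short steps, Python scripts to look and compute and a tool call to move; the robot and the scene stay as the last step left them, time stands still between calls to the robot, and variables do not carry over. Pictures are saved under pics/ and viewed, about 8 in all and at most 12, crops included, and the job is handed in when it is done.

Besides the shell and the picture viewer there is one more tool, called as name(argument=value, ...) on one line, values as JSON. step_arm: Moves the arm, as the interface text tells. Its arguments: {"type":"object","properties":{"increments":{"type":"array","items":{"type":"object","properties":{"tx":{"type":"number"},"ty":{"type":"number"},"tz":{"type":"number"},"ax":{"type":"number"},"ay":{"type":"number"},"az":{"type":"number"},"claw":{"type":"number"}}}},"newtons":{"type":"number"}},"required":["increments"]}

```bash
mkdir -p pics; cat > h.py <<'E'
import numpy as np, cv2
from plant import r, optics
def cap(n):
    c=optics.capture(n); c['K']=np.array([[c['fx'],0,c['cx']],[0,c['fy'],c['cy']],[0,0,1]],float); c['D']=np.array(c['distortion'],float); c['R']=np.array(c['R']); c['t']=np.array(c['t']); return c
def ray(c,u,v):
    p=cv2.undistortPoints(np.array([[[u,v]]],float),c['K'],c['D'])[0,0]
    d=c['R'].T@np.array([p[0],p[1],1]); o=-c['R'].T@c['t']; return o,d
def atz(c,u,v,z):
    o,d=ray(c,u,v); return o+d*(z-o[2])/d[2]
def bydepth(c,u,v):
    o,d=ray(c,u,v); return o+d*c['depth'][int(round(v)),int(round(u))]
def proj(c,X):
    return cv2.projectPoints(np.array(X,float).reshape(-1,1,3),cv2.Rodrigues(c['R'])[0],c['t'],c['K'],c['D'])[0][:,0]
def cloud(c):
    h,w=c['depth'].shape; uv=np.mgrid[0:h,0:w][::-1].reshape(2,-1).T.astype(float)
    p=cv2.undistortPoints(uv[:,None],c['K'],c['D'])[:,0]; d=c['depth'].reshape(-1,1)
    P=np.hstack([p,np.ones((len(p),1))])*d
    return ((P-c['t'])@c['R']).reshape(h,w,3)
E
python3 - <<'E'
from h import *
import pickle
for n in ('scene','side'):
    c=cap(n); cv2.imwrite(f'pics/{n}0.png',c['image']); pickle.dump(c,open(n+'.pkl','wb')); print(n,-c['R'].T@c['t'])
print(r.get_state())
E
```

```text
scene [1.12647432 0.21805153 1.05774224]
side [ 0.13048771 -0.68544085  0.82990579]
{'time_s': 0.1, 'joints': array([ 1.65079672e+01,  2.05869482e+01,  6.37966726e-01, -1.81913974e-02,
       -7.01352267e+01, -1.65066928e+01]), 'qd': array([-0.12535888, -0.02926274,  0.08096937, -0.0075116 , -0.08522383,
       -0.09063885]), 'joint_torque': array([-1.42273191e-03, -5.84165347e+01,  2.93752134e+01,  7.01551259e+00,
        1.01412315e-02, -6.66964229e-05]), 'tcp_pos': array([ 6.74583094e-01, -1.13575664e-05,  2.44711218e-01]), 'eef_rot': array([ 1.79914403e+02, -7.53098698e-03, -9.00049140e+01]), 'contact_force': array([ 0.9052131 , -0.02848287, -0.64031811]), 'moment': array([-0.017551  , -0.01888642, -0.01190574]), 'gripper_width': 0.08780934092067383}
```

View pics/scene0.png

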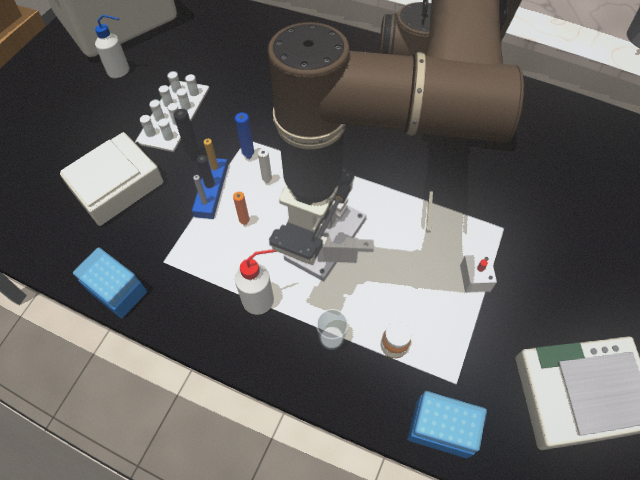

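View pics/side0.png

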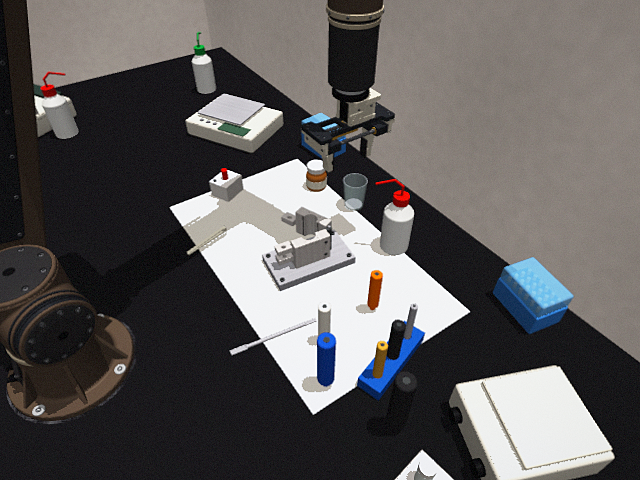

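Candidates in the side view are: brass core (381,345), black in-rack core (398,325), steel (413,307). The look-alikes are the big black (404,385), blue (326,345), white (324,310) and orange (375,275) cylinders. I choose the brass one in the rack and check it with a crop.

```bash
python3 - <<'E'
from h import *
import pickle
c=pickle.load(open('side.pkl','rb')); im=c['image']
a=cv2.resize(im[200:290,255:365],None,fx=5,fy=5,interpolation=cv2.INTER_CUBIC)
b=cv2.resize(im[295:405,345:435],None,fx=4.09,fy=4.09,interpolation=cv2.INTER_CUBIC)[:450]
out=np.hstack([a,b[:, :250]]) if 0 else a
cv2.imwrite('pics/m1.png',np.hstack([a,cv2.resize(im[295:405,355:430],(240,450))]))
P=cloud(c)
np.set_printoptions(precision=4,suppress=True)
for n,(u,v),z in [('brass',(381,344),.13),('black',(398,325),.13),('steel',(413,306),.13),('pinhead',(224,171),.08)]:
    print(n,atz(c,u,v,z),bydepth(c,u,v))
for n,lo,hi,box in [('rack',.02,.034,(330,440,290,410)),('block',.045,.055,(200,255,165,205)),('base',.018,.025,(250,365,200,290)),('mouldtop',.087,.096,(250,365,190,290)),('brass',.12,.135,(365,395,330,360))]:
    u0,u1,v0,v1=box; Q=P[v0:v1,u0:u1].reshape(-1,3); Q=Q[(Q[:,2]>lo)&(Q[:,2]<hi)]
    rc=cv2.minAreaRect((Q[:,:2]*1000).astype(np.float32)); print(n,len(Q),rc,np.median(Q,axis=0))
s=pickle.load(open('scene.pkl','rb'))
for n,(u,v),z in [('brass',(209,142),.13),('black',(203,158),.13),('steel',(197,178),.13),('pinhead',(484,262),.08)]:
    print(n,atz(s,u,v,z),bydepth(s,u,v))
E
```

```text
brass [ 0.476  -0.3721  0.13  ] [ 0.4763 -0.3719  0.1294]
black [ 0.5276 -0.3584  0.13  ] [ 0.5272 -0.3588  0.1307]
steel [ 0.5799 -0.3416  0.13  ] [ 0.5803 -0.3414  0.1295]
pinhead [0.4992 0.3206 0.08  ] [0.5011 0.3257 0.0762]
rack 1293 ((520.6292114257812, -337.2552795410156), (221.7410430908203, 135.8867950439453), 32.07377243041992) [ 0.5088 -0.3695  0.0299]
block 318 ((503.18597412109375, 328.7352294921875), (75.69743347167969, 63.89157485961914), 25.562599182128906) [0.4966 0.3209 0.0502]
base 1544 ((611.0186767578125, -19.86547088623047), (358.84075927734375, 163.4894561767578), 10.375875473022461) [ 0.5289 -0.058   0.022 ]
mouldtop 605 ((556.1773681640625, -20.59650421142578), (156.0679168701172, 102.1327896118164), 39.843448638916016) [ 0.576  -0.0343  0.0917]
brass 114 ((493.7088928222656, -371.5813293457031), (53.11290740966797, 19.419633865356445), 10.415517807006836) [ 0.4752 -0.3756  0.1296]
brass [ 0.4789 -0.3699  0.13  ] [ 0.4812 -0.3678  0.1333]
black [ 0.5282 -0.3572  0.13  ] [ 0.5292 -0.3562  0.1316]
steel [ 0.5854 -0.3391  0.13  ] [ 0.5874 -0.3371  0.1334]
pinhead [0.5043 0.3288 0.08  ] [0.5043 0.3288 0.08  ]
```

View pics/m1.png

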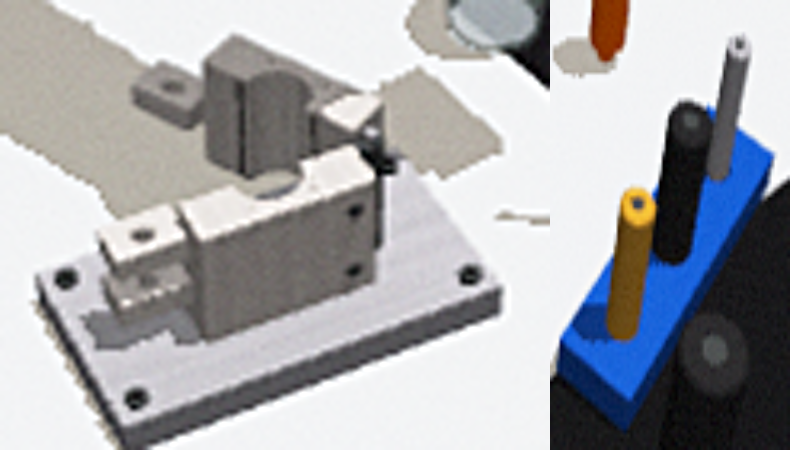

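The crop confirms it: brass is the front-left core in the rack, with black mid and steel far. The mould's fixed half faces the camera with its hasp at low x, and the moving half stands wide open on the +y side. Next I fit the poses.

```bash
python3 - <<'E'
from h import *
import pickle
from scipy.optimize import least_squares
np.set_printoptions(precision=4,suppress=True)
c=pickle.load(open('side.pkl','rb'))
m=[((38,283),(-100,55,22)),((128,432),(-100,-55,22)),((500,292),(100,-55,22)),((143,234),(-63,0,82)),((205,230),(-45,-26,92)),((372,172),(45,-26,92)),((183,205),(-45,0,92)),((355,147),(45,0,92))]
uv=np.array([[254.6+a/5,199.6+b/5] for (a,b),_ in m]); X=np.array([x for _,x in m])/1000.
def T(p,X):
    cs,sn=np.cos(p[2]),np.sin(p[2]); return np.c_[p[0]+cs*X[:,0]-sn*X[:,1],p[1]+sn*X[:,0]+cs*X[:,1],X[:,2]]
f=lambda p:(proj(c,T(p,X))-uv).ravel()
s=least_squares(f,[.57,-.01,0.2],loss='soft_l1'); p=s.x
print('base',p,np.degrees(p[2])); print(f(p).reshape(-1,2))
# moving half: angle q (opens +y side): rotate about hinge by -q (ear at -x goes to +y)
m2=[((233,36),(-45,0,92)) ]  # rough
names=[((175,86),(-63,0,67.5)),((204,67),(-45,0,92)),((313,108),(35*0+17,0,92))]
uv2=np.array([[254.6+a/5,199.6+b/5] for (a,b),_ in names]);X2=np.array([x for _,x in names])/1000.
def M(q,X):
    Y=X-[.055,0,0]; cs,sn=np.cos(-q),np.sin(-q); return T(p,np.c_[cs*Y[:,0]-sn*Y[:,1]+.055,sn*Y[:,0]+cs*Y[:,1],Y[:,2]])
g=lambda q:(proj(c,M(q[0],X2))-uv2).ravel()
s2=least_squares(g,[1.0]); print('q',s2.x,g(s2.x).reshape(-1,2))
print('hinge,socket,hole,push',T(p,np.array([[.055,0,0],[0,0,.022],[-.063,0,.082]])),M(s2.x[0],np.array([[-.04,.026,.057]])))
for n in('side','scene'):
    k=pickle.load(open(n+'.pkl','rb'));P=cloud(k).reshape(-1,3);I=k['image'].reshape(-1,3)
    ok=(P[:,2]>.03)&(P[:,2]<.5)&(P[:,0]>.3)&(P[:,0]<.9)&(abs(P[:,1])<.55)
    g=np.zeros((60,110),np.uint8); g[((P[ok,0]-.3)*100).astype(int),((P[ok,1]+.55)*100).astype(int)]=255
    nn,l,st,ce=cv2.connectedComponentsWithStats(g)
    L=l[((P[ok,0]-.3)*100).astype(int),((P[ok,1]+.55)*100).astype(int)]
    print(n)
    for i in range(1,nn):
        Q=P[ok][L==i]
        if len(Q)>30: print(len(Q),Q.min(0),Q.max(0),np.median(I[ok][L==i],axis=0))
E
```

```text
base [ 0.5444 -0.032  -0.1168] -6.691555302217546
[[-0.5926 -1.4144]
 [-0.0658 -0.3408]
 [ 1.0124 -1.7666]
 [ 0.3211  0.1971]
 [-0.2527  2.4958]
 [ 1.4393  1.2981]
 [-0.7418  0.3315]
 [-0.4482 -0.4749]]
q [1.0767] [[-0.3372 -0.3791]
 [-0.6943 -1.3684]
 [-1.5926 -0.0559]]
hinge,socket,hole,push [[ 0.599  -0.0384  0.    ]
 [ 0.5444 -0.032   0.022 ]
 [ 0.4818 -0.0247  0.082 ]] [[0.5882 0.0595 0.057 ]]
side
900 [ 0.3751 -0.3398  0.03  ] [ 0.4099 -0.306   0.1571] [98. 37. 12.]
42 [ 0.4117 -0.5497  0.0398] [ 0.4325 -0.5442  0.0731] [243. 240. 239.]
1214 [ 0.4294 -0.4802  0.0303] [ 0.467  -0.4437  0.1694] [19. 18. 19.]
395 [ 0.4335 -0.2526  0.0305] [ 0.4583 -0.2267  0.122 ] [118. 126. 130.]
1741 [ 0.4418 -0.4053  0.03  ] [ 0.6155 -0.3289  0.1329] [73. 77. 30.]
517 [0.4583 0.2836 0.03  ] [0.5477 0.3623 0.0827] [157. 158. 177.]
7948 [ 0.4628 -0.064   0.0301] [0.7691 0.0925 0.5   ] [49. 46. 46.]
2265 [ 0.5248 -0.55    0.0301] [ 0.7123 -0.4841  0.0893] [237. 241. 240.]
414 [ 0.5685 -0.2454  0.0303] [ 0.5952 -0.2196  0.121 ] [  0.  53. 136.]
975 [0.5993 0.4578 0.0301] [0.8199 0.5499 0.0738] [125
[... 810 characters left out ...]
4655 -0.0461  0.031 ] [ 0.5373 -0.0092  0.0939] [119.5 121.  123.5]
927 [0.4623 0.2857 0.0301] [0.5514 0.3717 0.0858] [173. 179. 192.]
1750 [ 0.5297 -0.55    0.03  ] [ 0.7246 -0.4839  0.094 ] [134. 144. 148.]
7202 [ 0.539 -0.04   0.03 ] [0.8037 0.1125 0.5   ] [90. 87. 87.]
323 [ 0.5717 -0.2443  0.0303] [ 0.5988 -0.2186  0.1241] [ 70.  90. 140.]
2827 [0.6087 0.4597 0.03  ] [0.8244 0.55   0.077 ] [204. 217. 219.]
1568 [ 0.7131 -0.142   0.0303] [ 0.7927 -0.0636  0.2132] [129.  133.  180.5]
780 [0.7066 0.1792 0.03  ] [0.7634 0.2394 0.0818] [232. 230. 228.]
3061 [0.8153 0.293  0.0301] [0.9    0.425  0.1001] [219. 190. 126.]
1917 [ 0.8201 -0.4857  0.0304] [ 0.9    -0.35    0.1006] [218. 186. 120.]
```

step_arm(increments=[{"tx": -16.5, "ty": -31, "az": -5, "claw": 0.2}, {"tx": -16.5, "ty": -31, "az": -5}, {"tx": -16.5, "ty": -31, "az": -5}, {"tx": -16.5, "ty": -31, "az": -5}, {"tx": -16.5, "ty": -31, "az": -5}, {"tx": -16.5, "ty": -31, "az": -5}, {"tx": -16.5, "ty": -31, "az": -5}, {"tx": -16.5, "ty": -31, "az": -5}, {"tx": -16.5, "ty": -31, "az": -5}, {"tx": -16.5, "ty": -31, "az": -5}, {"tx": -16.5, "ty": -31, "az": -5}, {"tx": -16.5, "ty": -30, "az": -5}], newtons=30)

```text
$.increments[0]: bad value
```

step_arm(increments=[{"tz": 0}, {"tz": 0}])

```text
$.increments[0]: bad value
```

```bash
python3 - <<'E'
from h import *
import pickle
np.set_printoptions(precision=4,suppress=True)
c=cap('wrist'); pickle.dump(c,open('w1.pkl','wb')); s=r.get_state(); print(s['tcp_pos'],s['eef_rot'],s['gripper_width'],s['joints'])
print('cam',-c['R'].T@c['t'],c['R'][2])
im=c['image'].copy()
q=proj(c,[[.477,-.371,.13],[.528,-.358,.13],[.582,-.340,.13]]); print(q)
for x in q: cv2.drawMarker(im,tuple(int(v) for v in x),(0,255,0))
cv2.imwrite('pics/w1.png',im)
k=cap('scene'); cv2.imwrite('pics/scene1.png',k['image']); pickle.dump(k,open('scene1.pkl','wb'))
k=cap('side'); pickle.dump(k,open('side1.pkl','wb'))
E
```

```text
[ 0.6747 -0.      0.2448] [179.9274  -0.0066 -90.0034] 0.08750019611652252 [ 16.507   20.5829   0.6461  -0.0152 -70.1347 -16.5052]
cam [ 0.6756 -0.0746  0.3843] [-0.0006  0.2736 -0.9618]
[[ 596.2841 -252.0176]
 [ 544.6126 -278.9148]
 [ 471.9892 -284.8286]]
```

View pics/w1.png

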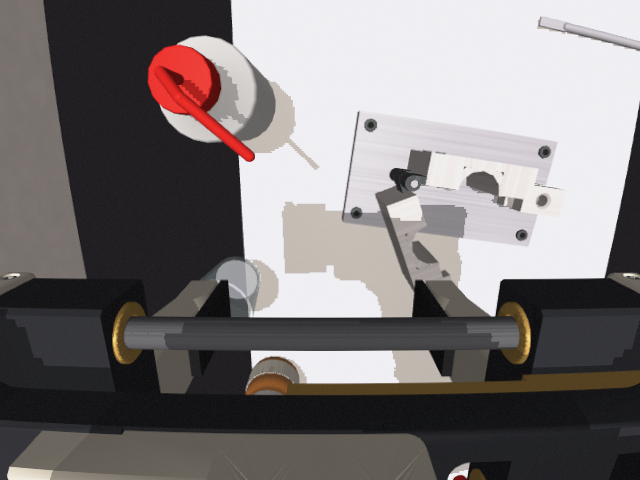

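This wrist view usefully shows the mould from above: plate corners (360,111), (557,142), (345,220), (526,246), and the hasp hole at (543,200). Rows need every key, so I resend the move with all of them.

step_arm(increments=[{"tx": -16.5, "ty": -31, "tz": 0, "ax": 0, "ay": 0, "az": -5, "claw": 0.2}, {"tx": -16.5, "ty": -31, "tz": 0, "ax": 0, "ay": 0, "az": -5, "claw": 0.2}, {"tx": -16.5, "ty": -31, "tz": 0, "ax": 0, "ay": 0, "az": -5, "claw": 0.2}, {"tx": -16.5, "ty": -31, "tz": 0, "ax": 0, "ay": 0, "az": -5, "claw": 0.2}, {"tx": -16.5, "ty": -31, "tz": 0, "ax": 0, "ay": 0, "az": -5, "claw": 0.2}, {"tx": -16.5, "ty": -31, "tz": 0, "ax": 0, "ay": 0, "az": -5, "claw": 0.2}, {"tx": -16.5, "ty": -31, "tz": 0, "ax": 0, "ay": 0, "az": -5, "claw": 0.2}, {"tx": -16.5, "ty": -31, "tz": 0, "ax": 0, "ay": 0, "az": -5, "claw": 0.2}, {"tx": -16.5, "ty": -31, "tz": 0, "ax": 0, "ay": 0, "az": -5, "claw": 0.2}, {"tx": -16.5, "ty": -31, "tz": 0, "ax": 0, "ay": 0, "az": -5, "claw": 0.2}, {"tx": -16.5, "ty": -31, "tz": 0, "ax": 0, "ay": 0, "az": -5, "claw": 0.2}, {"tx": -16.5, "ty": -30, "tz": 0, "ax": 0, "ay": 0, "az": -5, "claw": 0.2}], newtons=30)

```text
time_s: 1.45
tcp_pos: [0.4761, -0.3722, 0.2456]
eef_rot: [-180.0, 0.0, -150.2]
contact_force: [1.0, 0.8, -0.3]
gripper_width: 0.0524
```

step_arm(increments=[{"tx": 0, "ty": 0, "tz": 0, "ax": 0, "ay": 0, "az": 0, "claw": 0.2}, {"tx": 0, "ty": 0, "tz": 0, "ax": 0, "ay": 0, "az": 0, "claw": 0.2}])

```text
time_s: 1.65
tcp_pos: [0.4764, -0.3717, 0.2454]
eef_rot: [180.0, -0.0, -150.1]
contact_force: [-0.1, 0.1, -0.3]
gripper_width: 0.0524
```

```bash
python3 - <<'E'
from h import *
import pickle
from scipy.optimize import least_squares
np.set_printoptions(precision=4,suppress=True)
c=pickle.load(open('w1.pkl','rb'))
m=[((360,111),(100,-55,22)),((557,142),(-100,-55,22)),((345,220),(100,55,22)),((526,246),(-100,55,22)),((543,200),(-63,0,82))]
uv=np.array([a for a,_ in m],float);X=np.array([b for _,b in m])/1000.
def T(p,X):
    cs,sn=np.cos(p[2]),np.sin(p[2]); return np.c_[p[0]+cs*X[:,0]-sn*X[:,1],p[1]+sn*X[:,0]+cs*X[:,1],X[:,2]]
f=lambda p:(proj(c,T(p,X))-uv).ravel()
p=least_squares(f,[.545,-.03,-.1]).x; print('base',p,np.degrees(p[2]),'\n',f(p).reshape(-1,2)); print(T(p,np.array([[0,0,.022],[-.063,0,.082],[.055,0,0]])))
c=cap('wrist'); pickle.dump(c,open('w2.pkl','wb')); s=r.get_state(); print(s['tcp_pos'],s['eef_rot'],s['gripper_width'],s['joints'])
im=c['image'].copy()
q=proj(c,[[.477,-.371,.13],[.528,-.358,.13],[.582,-.340,.13]]); print(q)
for x in q: cv2.drawMarker(im,tuple(int(v) for v in x),(0,255,0))
cv2.imwrite('pics/w2.png',im)
# brass mask
for n in ('wrist','side','scene'):
    k=c if n=='wrist' else cap(n)
    P=cloud(k); I=k['image'].astype(int); b=(I[...,2]-I[...,0]>60)&(I[...,1]-I[...,0]>30)&(P[...,2]>.126)&(P[...,2]<.138)&(np.hypot(P[...,0]-.477,P[...,1]+.371)<.03)
    if b.any():
        v,u=np.nonzero(b); print(n,b.sum(),P[b].min(0),P[b].max(0),atz(k,(u.min()+u.max())/2,(v.min()+v.max())/2,.13))
E
```

```text
base [ 0.5469 -0.0323 -0.1356] -7.770159869276371 
 [[-0.0607 -1.5306]
 [ 0.7462 -0.5666]
 [-2.3914  1.4578]
 [ 1.8442  0.5363]
 [ 0.0449  0.6467]]
[[ 0.5469 -0.0323  0.022 ]
 [ 0.4845 -0.0238  0.082 ]
 [ 0.6014 -0.0397  0.    ]]
[ 0.4769 -0.3711  0.2455] [ 179.9912    0.0032 -150.0017] 0.052076020824494994 [-19.3843  13.9496  -8.6451  -0.0088 -67.41   -40.6139]
[[323.0131 242.1249]
 [304.5481 305.1927]
 [291.6601 366.9628]]
wrist 442 [ 0.4701 -0.3843  0.1263] [ 0.4886 -0.3659  0.1327] [ 0.4795 -0.3755  0.13  ]
side 75 [ 0.4668 -0.3843  0.1262] [ 0.4844 -0.3662  0.1329] [ 0.4755 -0.3755  0.13  ]
scene 31 [ 0.4707 -0.3831  0.127 ] [ 0.489  -0.3663  0.1369] [ 0.4794 -0.3753  0.13  ]
```

View pics/w2.png

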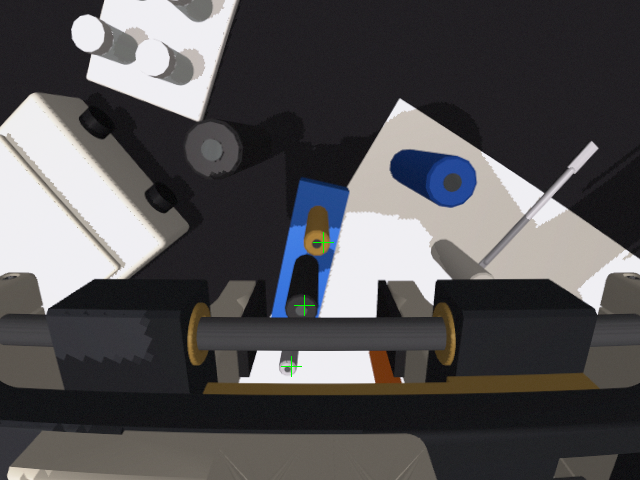

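The crop shows brass at (317,243), black at (303,305) and steel at (289,367). The big black look-alike at (211,150) is outside the jaws. I shift by (+2,-4), descend and grip.

step_arm(increments=[{"tx": 2, "ty": -4, "tz": -14, "ax": 0, "ay": 0, "az": 0, "claw": 0.2}, {"tx": 0, "ty": 0, "tz": -20, "ax": 0, "ay": 0, "az": 0, "claw": 0.2}, {"tx": 0, "ty": 0, "tz": -20, "ax": 0, "ay": 0, "az": 0, "claw": 0.2}, {"tx": 0, "ty": 0, "tz": -20, "ax": 0, "ay": 0, "az": 0, "claw": 0.2}, {"tx": 0, "ty": 0, "tz": -20, "ax": 0, "ay": 0, "az": 0, "claw": 0.2}, {"tx": 0, "ty": 0, "tz": -20, "ax": 0, "ay": 0, "az": 0, "claw": 0.2}, {"tx": 0, "ty": 0, "tz": -10, "ax": 0, "ay": 0, "az": 0, "claw": 0.2}, {"tx": 0, "ty": 0, "tz": 0, "ax": 0, "ay": 0, "az": 0, "claw": 0.2}])

```text
time_s: 2.6
tcp_pos: [0.4783, -0.3742, 0.1196]
eef_rot: [179.8, -0.1, -150.0]
contact_force: [0.2, 0.6, 0.1]
gripper_width: 0.0527
```

step_arm(increments=[{"tx": 0, "ty": 0, "tz": 0, "ax": 0, "ay": 0, "az": 0, "claw": -1}, {"tx": 0, "ty": 0, "tz": 0, "ax": 0, "ay": 0, "az": 0, "claw": -1}, {"tx": 0, "ty": 0, "tz": 0, "ax": 0, "ay": 0, "az": 0, "claw": -1}, {"tx": 0, "ty": 0, "tz": 0, "ax": 0, "ay": 0, "az": 0, "claw": -1}, {"tx": 0, "ty": 0, "tz": 0, "ax": 0, "ay": 0, "az": 0, "claw": -1}, {"tx": 0, "ty": 0, "tz": 0, "ax": 0, "ay": 0, "az": 0, "claw": -1}], newtons=30)

```text
time_s: 3.2
tcp_pos: [0.479, -0.375, 0.122]
eef_rot: [-180.0, 0.0, -150.0]
contact_force: [-0.8, 1.5, 3.7]
gripper_width: 0.0191
```

step_arm(increments=[{"tx": 0, "ty": 0, "tz": 10, "ax": 0, "ay": 0, "az": 0, "claw": -1}, {"tx": 0, "ty": 0, "tz": 20, "ax": 0, "ay": 0, "az": 0, "claw": -1}, {"tx": 0, "ty": 0, "tz": 30, "ax": 0, "ay": 0, "az": 0, "claw": -1}, {"tx": 0, "ty": 0, "tz": 30, "ax": 0, "ay": 0, "az": 0, "claw": -1}, {"tx": 0, "ty": 0, "tz": 30, "ax": 0, "ay": 0, "az": 0, "claw": -1}, {"tx": 0, "ty": 0, "tz": 20, "ax": 0, "ay": 0, "az": 0, "claw": -1}])

```text
time_s: 3.8
tcp_pos: [0.4792, -0.3753, 0.2645]
eef_rot: [-179.9, 0.1, -150.0]
contact_force: [0.1, 0.5, -3.0]
gripper_width: 0.0196
```

step_arm(increments=[{"tx": 5.5, "ty": 28, "tz": 0, "ax": 0, "ay": 0, "az": -3, "claw": -1}, {"tx": 5.5, "ty": 28, "tz": 0, "ax": 0, "ay": 0, "az": -3, "claw": -1}, {"tx": 5.5, "ty": 28, "tz": 0, "ax": 0, "ay": 0, "az": -3, "claw": -1}, {"tx": 5.5, "ty": 28, "tz": 0, "ax": 0, "ay": 0, "az": -3, "claw": -1}, {"tx": 5.5, "ty": 28, "tz": 0, "ax": 0, "ay": 0, "az": -3, "claw": -1}, {"tx": 5.5, "ty": 28, "tz": 0, "ax": 0, "ay": 0, "az": -3, "claw": -1}, {"tx": 5.5, "ty": 28, "tz": 0, "ax": 0, "ay": 0, "az": -3, "claw": -1}, {"tx": 5.5, "ty": 28, "tz": 0, "ax": 0, "ay": 0, "az": -3, "claw": -1}, {"tx": 5.5, "ty": 28, "tz": 0, "ax": 0, "ay": 0, "az": -3, "claw": -1}, {"tx": 5.5, "ty": 28, "tz": 0, "ax": 0, "ay": 0, "az": -3, "claw": -1}, {"tx": 5.5, "ty": 28, "tz": 0, "ax": 0, "ay": 0, "az": 0, "claw": -1}, {"tx": 6.5, "ty": 35, "tz": 0, "ax": 0, "ay": 0, "az": 0, "claw": -1}])

```text
time_s: 5.0
tcp_pos: [0.5457, -0.0312, 0.262]
eef_rot: [180.0, 0.0, 180.0]
contact_force: [1.4, 0.7, -1.7]
gripper_width: 0.0195
```

step_arm(increments=[{"tx": 0, "ty": 0, "tz": 0, "ax": 0, "ay": 0, "az": 0, "claw": -1}, {"tx": 0, "ty": 0, "tz": 0, "ax": 0, "ay": 0, "az": 0, "claw": -1}, {"tx": 0, "ty": 0, "tz": 0, "ax": 0, "ay": 0, "az": 0, "claw": -1}])

```text
time_s: 5.3
tcp_pos: [0.5457, -0.0324, 0.2617]
eef_rot: [-180.0, -0.0, 180.0]
contact_force: [-0.1, -0.4, -1.3]
gripper_width: 0.0189
```

```bash
python3 - <<'E'
from h import *
import pickle
c=cap('wrist'); pickle.dump(c,open('w3.pkl','wb')); s=r.get_state(); print(s['tcp_pos'],s['eef_rot'],s['gripper_width'],s['contact_force'],s['joints'])
im=c['image'].copy()
cv2.imwrite('pics/w3.png',im)
print(proj(c,[[.5457,-.0322,.022],[.483,-.0242,.082],s['tcp_pos']-[0,0,.11]]))
E
```

```text
[ 0.54571264 -0.03270731  0.26168945] [-1.79994449e+02 -7.65113745e-03  1.79961302e+02] 0.019301619057367336 [ 0.04124741 -0.43405626 -2.36263573] [ 1.71107622e+01  7.86178916e+00 -1.41858910e+01  3.28845467e-03
 -6.79612676e+01 -1.07150694e+02]
[[322.18326258 208.04425199]
 [331.6694189  149.33580872]
 [321.76173376 242.51637064]]
```

View pics/w3.png

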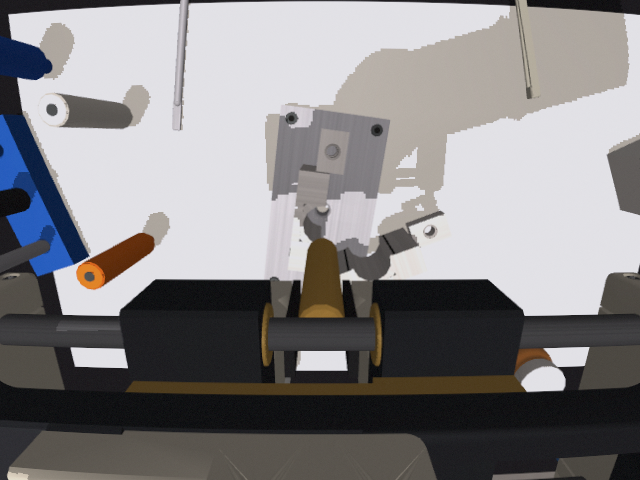

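```bash
python3 - <<'E'
from h import *
import pickle
c=pickle.load(open('w3.pkl','rb')); 
x0,y0=255,95
cv2.imwrite('pics/w3c.png',cv2.resize(c['image'][y0:y0+180,x0:x0+200],None,fx=4,fy=4,interpolation=cv2.INTER_CUBIC)[:600])
print(proj(c,[[.5457,-.0327,.262-.11],[.5457,-.0327,.262-.092],[.5457,-.0327,.262]]))
P=cloud(c)
for u,v in [(323,209),(316,220),(322,242),(330,215),(305,225),(322,255)]: print(u,v,P[v,u])
E
```

```text
[[321.77215    242.62167854]
 [321.78535883 250.2210466 ]
 [321.89744196 315.52694507]]
323 209 [ 5.51008894e-01 -3.12463099e-02  1.51772743e-04]
316 220 [ 0.55853497 -0.03879721  0.02265609]
322 242 [ 0.53754791 -0.03256901  0.17832968]
330 215 [ 0.55303655 -0.02388737  0.0228867 ]
305 225 [ 0.55215819 -0.04831034  0.07170991]
322 255 [ 0.53711049 -0.03259949  0.20607104]
```

View pics/w3c.png

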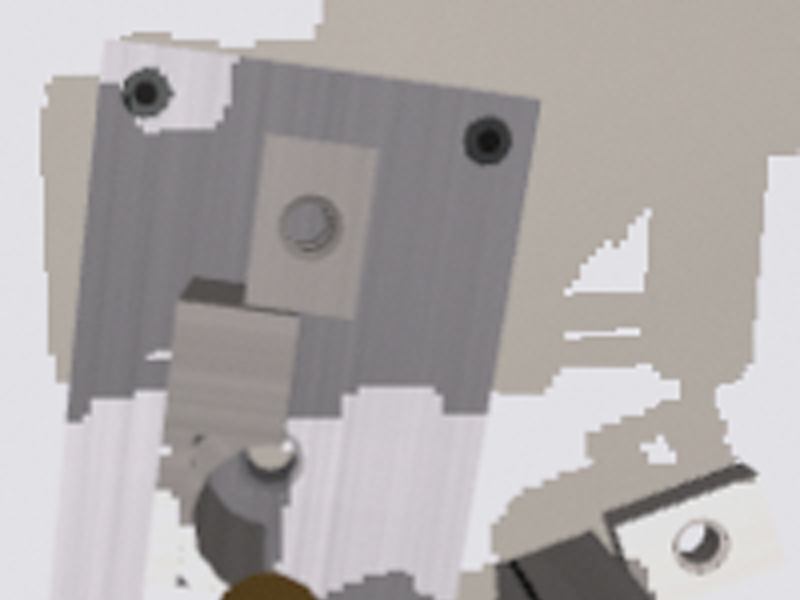

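```bash
python3 - <<'E'
from h import *
import pickle
from scipy.optimize import least_squares
np.set_printoptions(precision=4,suppress=True)
c=pickle.load(open('w3.pkl','rb')); x0,y0=254.6,94.6
px=lambda a,b:(x0+a/4,y0+b/4)
print(c['fx'],-c['R'].T@c['t'])
S=atz(c,*px(271,458),.022); H=atz(c,*px(310,225),.082); print('socket',S,'hole',H,np.linalg.norm((H-S)[:2]),np.degrees(np.arctan2(*(S-H)[1::-1])))
H2=atz(c,*px(701,541),.0675); print('mid ear hole',H2)
# refine with base corners, screws absent
m=[(px(271,458),(0,0,22)),(px(310,225),(-63,0,82)),(px(104,38),(-100,-55,22)),(px(540,99),(-100,55,22)),(px(248,302),(-81*0-45,-12,82)),(px(266,132),(-81,-12,82)),(px(379,149),(-81,12,82)),(px(300,316),(-45,0,92)),(px(175,297),(-45,-26,92))]
uv=np.array([a for a,_ in m],float);X=np.array([b for _,b in m])/1000.
def T(p,X):
    cs,sn=np.cos(p[2]),np.sin(p[2]); return np.c_[p[0]+cs*X[:,0]-sn*X[:,1],p[1]+sn*X[:,0]+cs*X[:,1],X[:,2]]
f=lambda p:(proj(c,T(p,X))-uv).ravel()
p=least_squares(f,[.545,-.03,-.1]).x; print('base',p,np.degrees(p[2]),'\n',f(p).reshape(-1,2)); print(T(p,np.array([[0,0,.022],[-.063,0,.082],[.055,0,0]])))
# core axis from body silhouette in the image
I=c['image'].astype(int); b=(I[...,2]-I[...,0]>35)
for v in (250,265,280,290): u=np.nonzero(b[v,280:360])[0]+280; print(v,u.min(),u.max(),[atz(c,(u.min()+u.max())/2,v,z)[:2] for z in (.17,.2)])
E
```

```text
363.14786275293415 [ 0.4724 -0.0328  0.4013]
socket [ 0.5468 -0.032   0.022 ] hole [ 0.4843 -0.0238  0.082 ] 0.06310319545148499 -7.466847663182915
mid ear hole [0.5578 0.0704 0.0675]
base [ 0.547  -0.032  -0.1321] -7.571308606577843 
 [[-0.0085  0.1626]
 [ 0.1043  0.3488]
 [ 0.0179 -0.419 ]
 [ 0.4996 -0.3181]
 [-0.9556  0.2344]
 [-0.0075  0.131 ]
 [-0.1673 -0.2225]
 [-0.0284 -0.3083]
 [ 0.5994  0.3548]]
[[ 0.547  -0.032   0.022 ]
 [ 0.4846 -0.0237  0.082 ]
 [ 0.6015 -0.0393  0.    ]]
250 308 335 [array([ 0.5455, -0.0329]), array([ 0.5361, -0.0329])]
265 306 337 [array([ 0.5562, -0.0329]), array([ 0.5453, -0.0329])]
280 304 339 [array([ 0.5671, -0.0329]), array([ 0.5548, -0.0329])]
290 302 340 [array([ 0.5745, -0.0332]), array([ 0.5613, -0.0332])]
```

```bash
python3 - <<'E'
from h import *
import pickle
from scipy.optimize import least_squares
np.set_printoptions(precision=4,suppress=True)
for n in ('wrist','side'):
    c=pickle.load(open('w3.pkl','rb')) if n=='wrist' else cap('side')
    P=cloud(c); I=c['image'].astype(int)
    b=(I[...,2]-I[...,0]>35)&(np.hypot(P[...,0]-.546,P[...,1]+.033)<.025)&(P[...,2]>.165)&(P[...,2]<.24)
    Q=P[b]; s=least_squares(lambda p:np.hypot(Q[:,0]-p[0]-p[2]*(Q[:,2]-.17),Q[:,1]-p[1]-p[3]*(Q[:,2]-.17))-.01,[.546,-.033,0,0],loss='soft_l1',f_scale=.001)
    print(n,len(Q),s.x,Q[:,2].min(),s.cost)
    v,u=np.nonzero(b); print('rim row',v.min(),u[v==v.min()])
c=pickle.load(open('w3.pkl','rb'))
for dx in (0,.001,.002): print(proj(c,[[.5457+dx-.01,-.0327,.17]]))
E
```

```text
wrist 1243 [ 0.5474 -0.0325 -0.0012 -0.0047] 0.16978260935428016 2.6752821185186606e-05
rim row 239 [317 318 319 320 321 322 323 324 325 326]
side 205 [ 0.5448 -0.0314 -0.0009 -0.0173] 0.1656724479310552 9.301025607848611e-05
rim row 185 [303]
[[321.7889 235.7768]]
[[321.7885 237.2362]]
[[321.7882 238.6922]]
```

Relative to the socket the core is already centred within about 0.5 mm, by both cameras. I descend to just above the socket.

step_arm(increments=[{"tx": 0, "ty": 0.4, "tz": -10, "ax": 0, "ay": 0, "az": 0, "claw": -1}, {"tx": 0, "ty": 0, "tz": -20, "ax": 0, "ay": 0, "az": 0, "claw": -1}, {"tx": 0, "ty": 0, "tz": -20, "ax": 0, "ay": 0, "az": 0, "claw": -1}, {"tx": 0, "ty": 0, "tz": -20, "ax": 0, "ay": 0, "az": 0, "claw": -1}, {"tx": 0, "ty": 0, "tz": -20, "ax": 0, "ay": 0, "az": 0, "claw": -1}, {"tx": 0, "ty": 0, "tz": -20, "ax": 0, "ay": 0, "az": 0, "claw": -1}, {"tx": 0, "ty": 0, "tz": -10, "ax": 0, "ay": 0, "az": 0, "claw": -1}, {"tx": 0, "ty": 0, "tz": -5, "ax": 0, "ay": 0, "az": 0, "claw": -1}, {"tx": 0, "ty": 0, "tz": 0, "ax": 0, "ay": 0, "az": 0, "claw": -1}, {"tx": 0, "ty": 0, "tz": 0, "ax": 0, "ay": 0, "az": 0, "claw": -1}])

```text
time_s: 6.4
tcp_pos: [0.5465, -0.0316, 0.1373]
eef_rot: [180.0, 0.1, -180.0]
contact_force: [0.1, 0.1, -2.4]
gripper_width: 0.0191
```

step_arm(increments=[{"tx": 0, "ty": 0, "tz": -2, "ax": 0, "ay": 0, "az": 0, "claw": -1}, {"tx": 0, "ty": 0, "tz": -2, "ax": 0, "ay": 0, "az": 0, "claw": -1}, {"tx": 0, "ty": 0, "tz": -2, "ax": 0, "ay": 0, "az": 0, "claw": -1}, {"tx": 0, "ty": 0, "tz": -1, "ax": 0, "ay": 0, "az": 0, "claw": -1}, {"tx": 0, "ty": 0, "tz": 0, "ax": 0, "ay": 0, "az": 0, "claw": -1}, {"tx": 0, "ty": 0, "tz": 0, "ax": 0, "ay": 0, "az": 0, "claw": -1}])

```text
time_s: 7.0
tcp_pos: [0.546, -0.0316, 0.1296]
eef_rot: [-180.0, 0.0, -180.0]
contact_force: [0.0, -0.3, -2.1]
gripper_width: 0.0185
```

step_arm(increments=[{"tx": 0, "ty": 0, "tz": -2, "ax": 0, "ay": 0, "az": 0, "claw": -1}, {"tx": 0, "ty": 0, "tz": -2, "ax": 0, "ay": 0, "az": 0, "claw": -1}, {"tx": 0, "ty": 0, "tz": -2, "ax": 0, "ay": 0, "az": 0, "claw": -1}, {"tx": 0, "ty": 0, "tz": -2, "ax": 0, "ay": 0, "az": 0, "claw": -1}, {"tx": 0, "ty": 0, "tz": 0, "ax": 0, "ay": 0, "az": 0, "claw": -1}])

```text
time_s: 7.5
tcp_pos: [0.5458, -0.0317, 0.1212]
eef_rot: [-180.0, -0.0, 180.0]
contact_force: [0.5, -0.1, -2.5]
gripper_width: 0.0195
```

step_arm(increments=[{"tx": 0, "ty": 0, "tz": -2, "ax": 0, "ay": 0, "az": 0, "claw": -1}, {"tx": 0, "ty": 0, "tz": -2, "ax": 0, "ay": 0, "az": 0, "claw": -1}, {"tx": 0, "ty": 0, "tz": -2, "ax": 0, "ay": 0, "az": 0, "claw": -1}, {"tx": 0, "ty": 0, "tz": -1, "ax": 0, "ay": 0, "az": 0, "claw": -1}, {"tx": 0, "ty": 0, "tz": -1, "ax": 0, "ay": 0, "az": 0, "claw": -1}, {"tx": 0, "ty": 0, "tz": 0, "ax": 0, "ay": 0, "az": 0, "claw": -1}, {"tx": 0, "ty": 0, "tz": 0, "ax": 0, "ay": 0, "az": 0, "claw": -1}])

```text
time_s: 8.2
tcp_pos: [0.5462, -0.0316, 0.114]
eef_rot: [-180.0, 0.0, -180.0]
contact_force: [-1.4, 0.7, 2.8]
gripper_width: 0.0191
```

The shoulder contact shows as a force rise of about 5 N at the expected height. I press slightly, release and lift.

step_arm(increments=[{"tx": 0, "ty": 0, "tz": -0.5, "ax": 0, "ay": 0, "az": 0, "claw": -1}, {"tx": 0, "ty": 0, "tz": 0, "ax": 0, "ay": 0, "az": 0, "claw": -1}])

```text
time_s: 8.4
tcp_pos: [0.5465, -0.0316, 0.114]
eef_rot: [-180.0, 0.1, -180.0]
contact_force: [-1.8, -0.8, 7.5]
gripper_width: 0.0194
```

step_arm(increments=[{"tx": 0, "ty": 0, "tz": 0, "ax": 0, "ay": 0, "az": 0, "claw": 0}, {"tx": 0, "ty": 0, "tz": 0, "ax": 0, "ay": 0, "az": 0, "claw": 0}, {"tx": 0, "ty": 0, "tz": 0, "ax": 0, "ay": 0, "az": 0, "claw": 0}, {"tx": 0, "ty": 0, "tz": 0, "ax": 0, "ay": 0, "az": 0, "claw": 0}, {"tx": 0, "ty": 0, "tz": 10, "ax": 0, "ay": 0, "az": 0, "claw": 0}, {"tx": 0, "ty": 0, "tz": 15, "ax": 0, "ay": 0, "az": 0, "claw": 0}, {"tx": 0, "ty": 0, "tz": 20, "ax": 0, "ay": 0, "az": 0, "claw": -1}, {"tx": 0, "ty": 0, "tz": 20, "ax": 0, "ay": 0, "az": 0, "claw": -1}, {"tx": 0, "ty": 0, "tz": 0, "ax": 0, "ay": 0, "az": 0, "claw": -1}])

```text
time_s: 9.3
tcp_pos: [0.5478, -0.0314, 0.1817]
eef_rot: [180.0, 0.3, -180.0]
contact_force: [1.0, -0.0, -0.1]
gripper_width: 0.0252
```

```bash
python3 - <<'E'
from h import *
import pickle
np.set_printoptions(precision=4,suppress=True)
s=r.get_state(); print(s['tcp_pos'],s['contact_force'],s['gripper_width'])
for n in ('wrist','side'):
    c=cap(n); P=cloud(c); I=c['image'].astype(int); pickle.dump(c,open(n[0]+'4.pkl','wb'))
    b=(I[...,2]-I[...,0]>35)&(np.hypot(P[...,0]-.546,P[...,1]+.033)<.03)&(P[...,2]>.08)&(P[...,2]<.2)
    if b.any(): print(n,b.sum(),P[b].min(0),np.percentile(P[b],[50,95,99],axis=0)[:, 2],P[b].max(0))
E
```

```text
[ 0.5478 -0.0314  0.1817] [ 0.954  -0.0108 -0.0935] 0.025174916664621273
wrist 1213 [ 0.5296 -0.0433  0.0801] [0.1216 0.1233 0.1237] [ 0.5606 -0.0221  0.1243]
side 130 [ 0.528  -0.0431  0.0834] [0.1099 0.1235 0.124 ] [ 0.5525 -0.0207  0.1243]
```

The core is seated: its top reads about 0.122–0.124 against 0.122 expected. Now I position the closed fingers outside the moving half.

step_arm(increments=[{"tx": 12, "ty": 14, "tz": 0, "ax": 0, "ay": 0, "az": 2.7, "claw": -1}, {"tx": 12, "ty": 14, "tz": 0, "ax": 0, "ay": 0, "az": 2.7, "claw": -1}, {"tx": 12, "ty": 14, "tz": 0, "ax": 0, "ay": 0, "az": 2.7, "claw": -1}, {"tx": 12, "ty": 14, "tz": 0, "ax": 0, "ay": 0, "az": 2.7, "claw": -1}, {"tx": 12, "ty": 14, "tz": 0, "ax": 0, "ay": 0, "az": 2.7, "claw": -1}, {"tx": 12, "ty": 14, "tz": 0, "ax": 0, "ay": 0, "az": 2.7, "claw": -1}, {"tx": 12, "ty": 14, "tz": 0, "ax": 0, "ay": 0, "az": 2.7, "claw": -1}, {"tx": 10, "ty": 12, "tz": 0, "ax": 0, "ay": 0, "az": 2.7, "claw": -1}, {"tx": 0, "ty": 0, "tz": 0, "ax": 0, "ay": 0, "az": 0, "claw": -1}])

```text
time_s: 10.3
tcp_pos: [0.6413, 0.0806, 0.1766]
eef_rot: [-180.0, -0.1, -158.1]
contact_force: [-0.1, 0.0, 0.1]
gripper_width: 0.0003
```

step_arm(increments=[{"tx": 0, "ty": 0, "tz": -15, "ax": 0, "ay": 0, "az": 0, "claw": -1}, {"tx": 0, "ty": 0, "tz": -20, "ax": 0, "ay": 0, "az": 0, "claw": -1}, {"tx": 0, "ty": 0, "tz": -20, "ax": 0, "ay": 0, "az": 0, "claw": -1}, {"tx": 0, "ty": 0, "tz": -20, "ax": 0, "ay": 0, "az": 0, "claw": -1}, {"tx": 0, "ty": 0, "tz": -18, "ax": 0, "ay": 0, "az": 0, "claw": -1}, {"tx": 0, "ty": 0, "tz": 0, "ax": 0, "ay": 0, "az": 0, "claw": -1}, {"tx": 0, "ty": 0, "tz": 0, "ax": 0, "ay": 0, "az": 0, "claw": -1}])

```text
time_s: 11.0
tcp_pos: [0.6399, 0.0785, 0.0848]
eef_rot: [-180.0, -0.1, -158.4]
contact_force: [0.7, 0.3, 0.4]
gripper_width: 0.0004
```

```bash
python3 - <<'E'
from h import *
np.set_printoptions(precision=4,suppress=True)
s=r.get_state(); print(s['tcp_pos'],s['eef_rot'],s['contact_force'],s['gripper_width'])
H=np.array([.6015,-.0393])
# TCP targets for half angle q(deg): 95 mm from hinge along half, d from outer face
for d in (.012,):
  P=[];
  for q in (60.7,54,46,38,30,22,14,7,3,0,-2):
    a=np.radians(172.43-q); u=np.array([np.cos(a),np.sin(a)]); n=np.array([u[1],-u[0]])
    P.append(H+.095*u+(.026+d)*n); print(q,P[-1],'yaw',-97.57-q, (P[-1]-P[-2])*1000 if len(P)>1 else (P[-1]-s['tcp_pos'][:2])*1000)
E
```

```text
[0.6399 0.0785 0.0848] [-179.9831   -0.071  -158.3723] [0.6689 0.2509 0.4255] 0.00041491994394655875
60.7 [0.6016 0.063 ] yaw -158.26999999999998 [-38.3219 -15.4321]
54 [0.5897 0.0623] yaw -151.57 [-11.9384  -0.6839]
46 [0.5757 0.0597] yaw -143.57 [-14.0298  -2.6329]
38 [0.5621 0.0551] yaw -135.57 [-13.5268  -4.5598]
30 [0.5494 0.0487] yaw -127.57 [-12.7606  -6.398 ]
22 [0.5376 0.0406] yaw -119.57 [-11.746   -8.1117]
14 [0.5271 0.031 ] yaw -111.57 [-10.5027  -9.6674]
7 [0.5191 0.0214] yaw -104.57 [-8.0087 -9.588 ]
3 [0.5151 0.0155] yaw -100.57 [-4.0319 -5.8947]
0 [0.5123 0.0109] yaw -97.57 [-2.7486 -4.5978]
-2 [0.5106 0.0077] yaw -95.57 [-1.6971 -3.1424]
```

step_arm(increments=[{"tx": -13, "ty": -5, "tz": 0, "ax": 0, "ay": 0, "az": 0, "claw": -1}, {"tx": -13, "ty": -5, "tz": 0, "ax": 0, "ay": 0, "az": 0, "claw": -1}, {"tx": -12, "ty": -5, "tz": 0, "ax": 0, "ay": 0, "az": 0, "claw": -1}, {"tx": -6, "ty": -0.5, "tz": 0, "ax": 0, "ay": 0, "az": 3.4, "claw": -1}, {"tx": -6, "ty": -0.5, "tz": 0, "ax": 0, "ay": 0, "az": 3.3, "claw": -1}, {"tx": -7, "ty": -1.3, "tz": 0, "ax": 0, "ay": 0, "az": 4, "claw": -1}, {"tx": -7, "ty": -1.3, "tz": 0, "ax": 0, "ay": 0, "az": 4, "claw": -1}, {"tx": -6.8, "ty": -2.3, "tz": 0, "ax": 0, "ay": 0, "az": 4, "claw": -1}, {"tx": -6.8, "ty": -2.3, "tz": 0, "ax": 0, "ay": 0, "az": 4, "claw": -1}, {"tx": -6.4, "ty": -3.2, "tz": 0, "ax": 0, "ay": 0, "az": 4, "claw": -1}, {"tx": -6.4, "ty": -3.2, "tz": 0, "ax": 0, "ay": 0, "az": 4, "claw": -1}])

```text
time_s: 12.1
tcp_pos: [0.5502, 0.0492, 0.0864]
eef_rot: [-179.9, 0.1, -127.5]
contact_force: [1.5, 0.1, 0.9]
gripper_width: 0.0005
```

step_arm(increments=[{"tx": -5.9, "ty": -4, "tz": 0, "ax": 0, "ay": 0, "az": 4, "claw": -1}, {"tx": -5.9, "ty": -4.1, "tz": 0, "ax": 0, "ay": 0, "az": 4, "claw": -1}, {"tx": -5.3, "ty": -4.8, "tz": 0, "ax": 0, "ay": 0, "az": 4, "claw": -1}, {"tx": -5.2, "ty": -4.8, "tz": 0, "ax": 0, "ay": 0, "az": 4, "claw": -1}, {"tx": -4, "ty": -4.8, "tz": 0, "ax": 0, "ay": 0, "az": 3.5, "claw": -1}, {"tx": -4, "ty": -4.8, "tz": 0, "ax": 0, "ay": 0, "az": 3.5, "claw": -1}, {"tx": 0, "ty": 0, "tz": 0, "ax": 0, "ay": 0, "az": 0, "claw": -1}, {"tx": 0, "ty": 0, "tz": 0, "ax": 0, "ay": 0, "az": 0, "claw": -1}])

```text
time_s: 12.9
tcp_pos: [0.5197, 0.0216, 0.0858]
eef_rot: [-179.9, 0.0, -104.8]
contact_force: [-0.4, -0.1, 0.7]
gripper_width: 0.0001
```

```bash
python3 - <<'E'
from h import *
np.set_printoptions(precision=4,suppress=True)
s=r.get_state(); print(s['tcp_pos'],s['eef_rot'],s['contact_force'])
c=cap('wrist'); cv2.imwrite('pics/w5.png',c['image'])
E
```

```text
[0.5197 0.0216 0.0858] [-179.9324    0.0419 -104.8013] [-0.3522 -0.1094  0.7102]
```

View pics/w5.png

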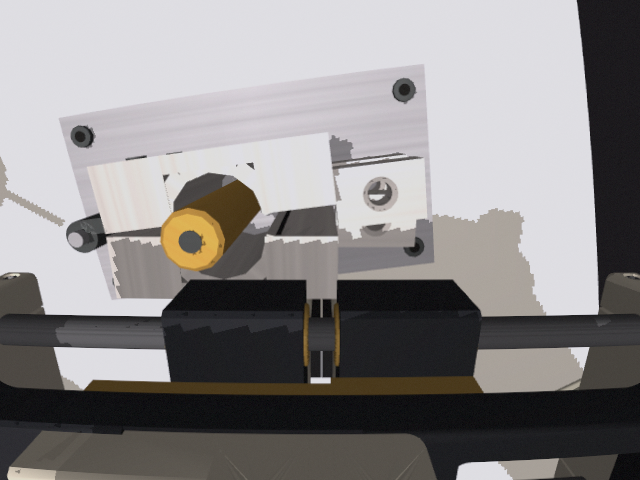

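The half is nearly shut, with a gap of a few degrees and the hole at (380,193). I push the rest slowly.

step_arm(increments=[{"tx": -2, "ty": -3, "tz": 0, "ax": 0, "ay": 0, "az": 2, "claw": -1}, {"tx": -2, "ty": -3, "tz": 0, "ax": 0, "ay": 0, "az": 2, "claw": -1}, {"tx": -1.4, "ty": -2.3, "tz": 0, "ax": 0, "ay": 0, "az": 1.5, "claw": -1}, {"tx": -1.4, "ty": -2.3, "tz": 0, "ax": 0, "ay": 0, "az": 1.5, "claw": -1}, {"tx": 0, "ty": 0, "tz": 0, "ax": 0, "ay": 0, "az": 0, "claw": -1}])

```text
time_s: 13.45
tcp_pos: [0.5124, 0.0108, 0.0851]
eef_rot: [180.0, -0.0, -97.7]
contact_force: [-0.3, 0.4, 1.3]
gripper_width: 0.0005
```

step_arm(increments=[{"tx": -0.2, "ty": -1, "tz": 0, "ax": 0, "ay": 0, "az": 0, "claw": -1}, {"tx": -0.1, "ty": -1, "tz": 0, "ax": 0, "ay": 0, "az": 0, "claw": -1}, {"tx": 0, "ty": 0, "tz": 0, "ax": 0, "ay": 0, "az": 0, "claw": -1}])

```text
time_s: 13.75
tcp_pos: [0.5124, 0.0104, 0.0851]
eef_rot: [-180.0, 0.1, -97.7]
contact_force: [-1.6, 10.8, 2.0]
gripper_width: 0.0002
```

Hard stop reached at 10.8 N. I back off, lift and go to the pin.

step_arm(increments=[{"tx": 0, "ty": -0.5, "tz": 0, "ax": 0, "ay": 0, "az": 0, "claw": -1}, {"tx": 0, "ty": 0, "tz": 0, "ax": 0, "ay": 0, "az": 0, "claw": -1}, {"tx": 1, "ty": 10, "tz": 0, "ax": 0, "ay": 0, "az": 0, "claw": -1}, {"tx": 2, "ty": 12, "tz": 0, "ax": 0, "ay": 0, "az": 0, "claw": -1}, {"tx": 0, "ty": 0, "tz": 25, "ax": 0, "ay": 0, "az": 0, "claw": -1}, {"tx": 0, "ty": 0, "tz": 30, "ax": 0, "ay": 0, "az": 0, "claw": -1}, {"tx": 0, "ty": 0, "tz": 30, "ax": 0, "ay": 0, "az": 0, "claw": -1}, {"tx": 0, "ty": 0, "tz": 30, "ax": 0, "ay": 0, "az": 0, "claw": -1}])

```text
time_s: 14.55
tcp_pos: [0.515, 0.0307, 0.2011]
eef_rot: [180.0, -0.0, -97.7]
contact_force: [1.5, 1.0, -0.9]
gripper_width: 0.0003
```

step_arm(increments=[{"tx": -1, "ty": 25, "tz": 0, "ax": 0, "ay": 0, "az": -7.5, "claw": 0}, {"tx": -1, "ty": 25, "tz": 0, "ax": 0, "ay": 0, "az": -7.5, "claw": 0}, {"tx": -1, "ty": 25, "tz": 0, "ax": 0, "ay": 0, "az": -7.5, "claw": 0}, {"tx": -1, "ty": 25, "tz": 0, "ax": 0, "ay": 0, "az": -7.5, "claw": 0}, {"tx": -1, "ty": 25, "tz": 0, "ax": 0, "ay": 0, "az": -7.5, "claw": 0}, {"tx": -1, "ty": 25, "tz": 0, "ax": 0, "ay": 0, "az": -7.5, "claw": 0}, {"tx": -1, "ty": 25, "tz": 0, "ax": 0, "ay": 0, "az": -7.5, "claw": 0}, {"tx": -1, "ty": 25, "tz": 0, "ax": 0, "ay": 0, "az": -7.5, "claw": 0}, {"tx": -1, "ty": 25, "tz": 0, "ax": 0, "ay": 0, "az": -7.5, "claw": 0}, {"tx": -1, "ty": 25, "tz": 0, "ax": 0, "ay": 0, "az": -7.5, "claw": 0}, {"tx": -1, "ty": 25, "tz": 0, "ax": 0, "ay": 0, "az": -7.5, "claw": 0}, {"tx": -1, "ty": 22, "tz": 0, "ax": 0, "ay": 0, "az": -7.5, "claw": 0}])

```text
time_s: 15.75
tcp_pos: [0.5028, 0.3289, 0.1998]
eef_rot: [-180.0, -0.0, 172.0]
contact_force: [0.4, 0.0, -0.2]
gripper_width: 0.0435
```

step_arm(increments=[{"tx": 0, "ty": 0, "tz": 0, "ax": 0, "ay": 0, "az": 0, "claw": 0}, {"tx": 0, "ty": 0, "tz": 0, "ax": 0, "ay": 0, "az": 0, "claw": 0}, {"tx": 0, "ty": 0, "tz": 0, "ax": 0, "ay": 0, "az": 0, "claw": 0}])

```text
time_s: 16.05
tcp_pos: [0.503, 0.327, 0.1998]
eef_rot: [-180.0, -0.0, 172.4]
contact_force: [-0.4, 0.2, -0.9]
gripper_width: 0.0436
```

```bash
python3 - <<'E'
from h import *
import pickle
np.set_printoptions(precision=4,suppress=True)
s=r.get_state(); print(s['tcp_pos'],s['eef_rot'],s['contact_force'],s['gripper_width'],s['joints'])
for n in ('wrist','side','scene'):
    c=cap(n); pickle.dump(c,open(n+'6.pkl','wb'))
    hsv=cv2.cvtColor(c['image'],cv2.COLOR_BGR2HSV); P=cloud(c)
    m=((hsv[...,0]<8)|(hsv[...,0]>172))&(hsv[...,1]>150)&(hsv[...,2]>70)&(np.hypot(P[...,0]-.503,P[...,1]-.327)<.04)&(P[...,2]>.04)
    t=m&(P[...,2]>.077)
    for nm,k in (('all',m),('top',t)):
        if k.any(): v,u=np.nonzero(k); print(n,nm,k.sum(),u.min(),u.max(),v.min(),v.max(),P[k].min(0),P[k].max(0),atz(c,(u.min()+u.max())/2,(v.min()+v.max())/2,.08))
c=pickle.load(open('wrist6.pkl','rb')); cv2.imwrite('pics/w6.png',c['image'])
E
```

```text
[0.503  0.327  0.1998] [-179.9608   -0.0168  172.3743] [-0.3558  0.1967 -0.9319] 0.04357547489046242 [  51.6778   15.4699  -12.8228    0.0064  -61.7495 -149.3066]
wrist all 490 314 334 223 250 [0.4967 0.3206 0.052 ] [0.5121 0.3361 0.0825] [0.5015 0.3287 0.08  ]
wrist top 356 314 334 230 250 [0.4969 0.3206 0.0771] [0.5121 0.3361 0.0825] [0.5042 0.3283 0.08  ]
side all 57 221 227 168 179 [0.4937 0.3185 0.0504] [0.5096 0.3338 0.0824] [0.4942 0.3101 0.08  ]
side top 21 221 226 168 172 [0.494  0.3196 0.0771] [0.5096 0.3338 0.0824] [0.5002 0.3256 0.08  ]
scene all 27 481 486 260 265 [0.5017 0.3221 0.0774] [0.5138 0.3344 0.0828] [0.506  0.3281 0.08  ]
scene top 27 481 486 260 265 [0.5017 0.3221 0.0774] [0.5138 0.3344 0.0828] [0.506  0.3281 0.08  ]
```

View pics/w6.png

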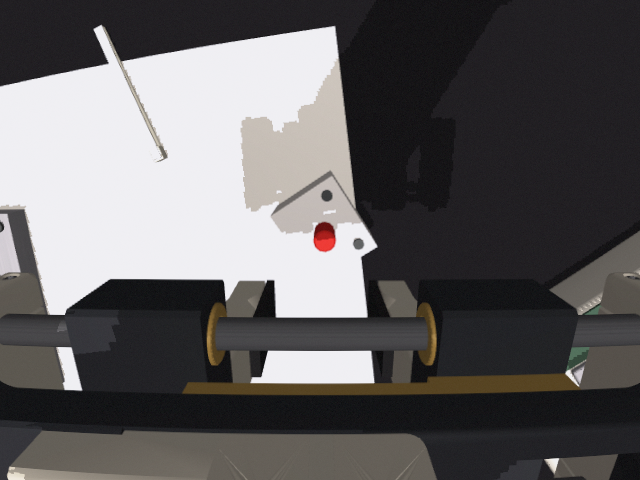

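The red pin head is at (324,240) with the block around it. I correct by (+1,+1.3), descend and grip.

step_arm(increments=[{"tx": 1, "ty": 1.3, "tz": -18, "ax": 0, "ay": 0, "az": 0, "claw": 0}, {"tx": 0, "ty": 0, "tz": -25, "ax": 0, "ay": 0, "az": 0, "claw": 0}, {"tx": 0, "ty": 0, "tz": -25, "ax": 0, "ay": 0, "az": 0, "claw": 0}, {"tx": 0, "ty": 0, "tz": -25, "ax": 0, "ay": 0, "az": 0, "claw": 0}, {"tx": 0, "ty": 0, "tz": -20, "ax": 0, "ay": 0, "az": 0, "claw": 0}, {"tx": 0, "ty": 0, "tz": -10, "ax": 0, "ay": 0, "az": 0, "claw": 0}, {"tx": 0, "ty": 0, "tz": -4.5, "ax": 0, "ay": 0, "az": 0, "claw": 0}, {"tx": 0, "ty": 0, "tz": 0, "ax": 0, "ay": 0, "az": 0, "claw": 0}])

```text
time_s: 17.0
tcp_pos: [0.5044, 0.3285, 0.0726]
eef_rot: [-180.0, 0.0, 172.3]
contact_force: [0.5, -0.5, 0.7]
gripper_width: 0.0439
```

step_arm(increments=[{"tx": 0, "ty": 0, "tz": 0, "ax": 0, "ay": 0, "az": 0, "claw": -1}, {"tx": 0, "ty": 0, "tz": 0, "ax": 0, "ay": 0, "az": 0, "claw": -1}, {"tx": 0, "ty": 0, "tz": 0, "ax": 0, "ay": 0, "az": 0, "claw": -1}, {"tx": 0, "ty": 0, "tz": 0, "ax": 0, "ay": 0, "az": 0, "claw": -1}, {"tx": 0, "ty": 0, "tz": 0, "ax": 0, "ay": 0, "az": 0, "claw": -1}], newtons=25)

```text
time_s: 17.5
tcp_pos: [0.5043, 0.3289, 0.073]
eef_rot: [180.0, 0.0, 172.3]
contact_force: [-1.1, -0.2, 2.9]
gripper_width: 0.0161
```

step_arm(increments=[{"tx": 0, "ty": 0, "tz": 10, "ax": 0, "ay": 0, "az": 0, "claw": -1}, {"tx": 0, "ty": 0, "tz": 20, "ax": 0, "ay": 0, "az": 0, "claw": -1}, {"tx": 0, "ty": 0, "tz": 30, "ax": 0, "ay": 0, "az": 0, "claw": -1}, {"tx": 0, "ty": 0, "tz": 30, "ax": 0, "ay": 0, "az": 0, "claw": -1}, {"tx": 0, "ty": 0, "tz": 20, "ax": 0, "ay": 0, "az": 0, "claw": -1}, {"tx": 0, "ty": 0, "tz": 0, "ax": 0, "ay": 0, "az": 0, "claw": -1}])

```text
time_s: 18.1
tcp_pos: [0.5054, 0.3298, 0.1867]
eef_rot: [179.7, 0.2, 172.3]
contact_force: [-0.1, 0.3, -0.4]
gripper_width: 0.0162
```

step_arm(increments=[{"tx": -1.5, "ty": -28, "tz": 0, "ax": 0, "ay": 0, "az": 0, "claw": -1}, {"tx": -1.5, "ty": -30, "tz": 0, "ax": 0, "ay": 0, "az": 0, "claw": -1}, {"tx": -1.5, "ty": -30, "tz": 0, "ax": 0, "ay": 0, "az": 0, "claw": -1}, {"tx": -1.5, "ty": -30, "tz": 0, "ax": 0, "ay": 0, "az": 0, "claw": -1}, {"tx": -1.5, "ty": -30, "tz": 0, "ax": 0, "ay": 0, "az": 0, "claw": -1}, {"tx": -2, "ty": -30, "tz": 0, "ax": 0, "ay": 0, "az": 0, "claw": -1}, {"tx": -2, "ty": -30, "tz": 0, "ax": 0, "ay": 0, "az": 0, "claw": -1}, {"tx": -2, "ty": -30, "tz": 0, "ax": 0, "ay": 0, "az": 0, "claw": -1}, {"tx": -2, "ty": -30, "tz": 0, "ax": 0, "ay": 0, "az": 0, "claw": -1}, {"tx": -2, "ty": -30, "tz": 0, "ax": 0, "ay": 0, "az": 0, "claw": -1}, {"tx": -2, "ty": -29, "tz": 0, "ax": 0, "ay": 0, "az": 0, "claw": -1}, {"tx": 0, "ty": -25, "tz": 0, "ax": 0, "ay": 0, "az": 0, "claw": -1}])

```text
time_s: 19.3
tcp_pos: [0.4837, -0.0248, 0.1823]
eef_rot: [-180.0, -0.1, 172.3]
contact_force: [-0.4, 0.1, -1.3]
gripper_width: 0.0164
```

step_arm(increments=[{"tx": 0, "ty": 0, "tz": 0, "ax": 0, "ay": 0, "az": 0, "claw": -1}, {"tx": 0, "ty": 0, "tz": 0, "ax": 0, "ay": 0, "az": 0, "claw": -1}, {"tx": 0, "ty": 0, "tz": 0, "ax": 0, "ay": 0, "az": 0, "claw": -1}])

```text
time_s: 19.6
tcp_pos: [0.4846, -0.0229, 0.1824]
eef_rot: [180.0, -0.0, 172.3]
contact_force: [0.1, -0.2, -0.3]
gripper_width: 0.0165
```

```bash
python3 - <<'E'
from h import *
import pickle
np.set_printoptions(precision=4,suppress=True)
s=r.get_state(); print(s['tcp_pos'],s['eef_rot'],s['contact_force'],s['gripper_width'])
c=cap('wrist'); pickle.dump(c,open('w7.pkl','wb')); k=cap('side'); pickle.dump(k,open('s7.pkl','wb'))
tcp=s['tcp_pos']; tip=tcp-[0,0,.069]
pts=[[.4846,-.0237,.082],tip]; print(proj(c,pts),proj(k,pts))
a=cv2.resize(c['image'][140:290,270:390],None,fx=3.3,fy=3.3,interpolation=cv2.INTER_CUBIC)
u,v=proj(k,pts)[0].astype(int); b=cv2.resize(k['image'][v-60:v+40,u-40:u+40],(396,495),interpolation=cv2.INTER_CUBIC); print('side crop origin',u-40,v-60)
cv2.imwrite('pics/w7.png',np.hstack([a[:495],b]))
E
```

```text
[ 0.4846 -0.0229  0.1824] [179.9994  -0.0161 172.3077] [ 0.1393 -0.2205 -0.3337] 0.01648223237058952
[[320.8708 246.4395]
 [322.0172 261.3726]] [[284.3424 245.856 ]
 [283.4217 235.7819]]
side crop origin 244 185
```

View pics/w7.png

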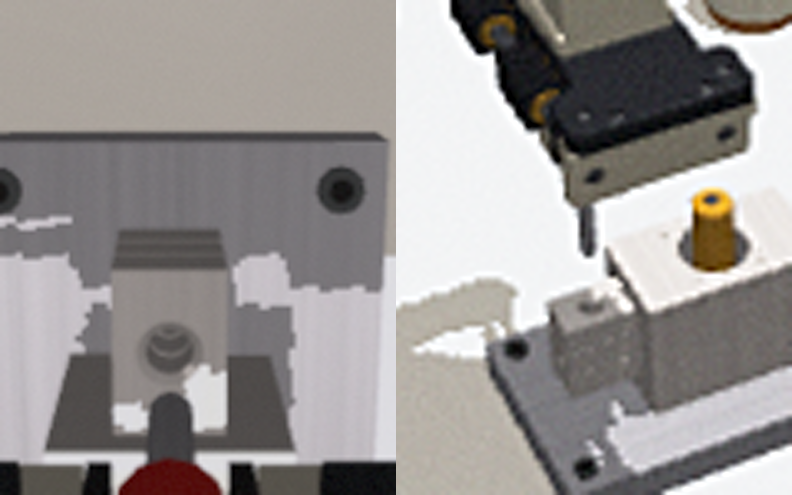

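Both views show the pin tip lined up with the hole within about 0.5 mm, and the 2 mm chamfer will take that. I go down gently.

step_arm(increments=[{"tx": -0.4, "ty": -0.4, "tz": -10, "ax": 0, "ay": 0, "az": 0, "claw": -1}, {"tx": 0, "ty": 0, "tz": -10, "ax": 0, "ay": 0, "az": 0, "claw": -1}, {"tx": 0, "ty": 0, "tz": -6, "ax": 0, "ay": 0, "az": 0, "claw": -1}, {"tx": 0, "ty": 0, "tz": -3, "ax": 0, "ay": 0, "az": 0, "claw": -1}, {"tx": 0, "ty": 0, "tz": -3, "ax": 0, "ay": 0, "az": 0, "claw": -1}, {"tx": 0, "ty": 0, "tz": -3, "ax": 0, "ay": 0, "az": 0, "claw": -1}, {"tx": 0, "ty": 0, "tz": -2, "ax": 0, "ay": 0, "az": 0, "claw": -1}, {"tx": 0, "ty": 0, "tz": 0, "ax": 0, "ay": 0, "az": 0, "claw": -1}])

```text
time_s: 20.5
tcp_pos: [0.4842, -0.0237, 0.1454]
eef_rot: [-180.0, -0.0, 172.3]
contact_force: [0.4, -0.0, 0.3]
gripper_width: 0.0162
```

step_arm(increments=[{"tx": 0, "ty": 0, "tz": -2, "ax": 0, "ay": 0, "az": 0, "claw": -1}, {"tx": 0, "ty": 0, "tz": -2, "ax": 0, "ay": 0, "az": 0, "claw": -1}, {"tx": 0, "ty": 0, "tz": 0, "ax": 0, "ay": 0, "az": 0, "claw": -1}, {"tx": 0, "ty": 0, "tz": 0, "ax": 0, "ay": 0, "az": 0, "claw": -1}])

```text
time_s: 20.9
tcp_pos: [0.4843, -0.0237, 0.1416]
eef_rot: [-180.0, -0.0, 172.3]
contact_force: [-0.0, 0.7, -1.0]
gripper_width: 0.0166
```

step_arm(increments=[{"tx": 0, "ty": 0, "tz": -2, "ax": 0, "ay": 0, "az": 0, "claw": -1}, {"tx": 0, "ty": 0, "tz": -2, "ax": 0, "ay": 0, "az": 0, "claw": -1}, {"tx": 0, "ty": 0, "tz": -2, "ax": 0, "ay": 0, "az": 0, "claw": -1}, {"tx": 0, "ty": 0, "tz": -2, "ax": 0, "ay": 0, "az": 0, "claw": -1}, {"tx": 0, "ty": 0, "tz": -2, "ax": 0, "ay": 0, "az": 0, "claw": -1}, {"tx": 0, "ty": 0, "tz": 0, "ax": 0, "ay": 0, "az": 0, "claw": -1}])

```text
time_s: 21.5
tcp_pos: [0.484, -0.0238, 0.1312]
eef_rot: [-180.0, -0.0, 172.3]
contact_force: [-0.5, -0.1, -1.0]
gripper_width: 0.0162
```

step_arm(increments=[{"tx": 0, "ty": 0, "tz": -2, "ax": 0, "ay": 0, "az": 0, "claw": -1}, {"tx": 0, "ty": 0, "tz": -2, "ax": 0, "ay": 0, "az": 0, "claw": -1}, {"tx": 0, "ty": 0, "tz": -2, "ax": 0, "ay": 0, "az": 0, "claw": -1}, {"tx": 0, "ty": 0, "tz": -2, "ax": 0, "ay": 0, "az": 0, "claw": -1}, {"tx": 0, "ty": 0, "tz": -2, "ax": 0, "ay": 0, "az": 0, "claw": -1}, {"tx": 0, "ty": 0, "tz": -2, "ax": 0, "ay": 0, "az": 0, "claw": -1}, {"tx": 0, "ty": 0, "tz": 0, "ax": 0, "ay": 0, "az": 0, "claw": -1}])

```text
time_s: 22.2
tcp_pos: [0.4841, -0.0238, 0.1193]
eef_rot: [-180.0, -0.0, 172.3]
contact_force: [-0.2, -0.1, -1.4]
gripper_width: 0.0167
```

step_arm(increments=[{"tx": 0, "ty": 0, "tz": -2, "ax": 0, "ay": 0, "az": 0, "claw": -1}, {"tx": 0, "ty": 0, "tz": -2, "ax": 0, "ay": 0, "az": 0, "claw": -1}, {"tx": 0, "ty": 0, "tz": -2, "ax": 0, "ay": 0, "az": 0, "claw": -1}, {"tx": 0, "ty": 0, "tz": -2, "ax": 0, "ay": 0, "az": 0, "claw": -1}, {"tx": 0, "ty": 0, "tz": -2, "ax": 0, "ay": 0, "az": 0, "claw": -1}, {"tx": 0, "ty": 0, "tz": -2, "ax": 0, "ay": 0, "az": 0, "claw": -1}, {"tx": 0, "ty": 0, "tz": 0, "ax": 0, "ay": 0, "az": 0, "claw": -1}])

```text
time_s: 22.9
tcp_pos: [0.4841, -0.0238, 0.1072]
eef_rot: [-180.0, -0.0, 172.3]
contact_force: [0.1, 0.4, -1.1]
gripper_width: 0.0164
```

step_arm(increments=[{"tx": 0, "ty": 0, "tz": -1, "ax": 0, "ay": 0, "az": 0, "claw": -1}, {"tx": 0, "ty": 0, "tz": -1, "ax": 0, "ay": 0, "az": 0, "claw": -1}, {"tx": 0, "ty": 0, "tz": -0.7, "ax": 0, "ay": 0, "az": 0, "claw": -1}, {"tx": 0, "ty": 0, "tz": 0, "ax": 0, "ay": 0, "az": 0, "claw": -1}])

```text
time_s: 23.3
tcp_pos: [0.4843, -0.0237, 0.105]
eef_rot: [180.0, 0.0, 172.3]
contact_force: [-0.9, 0.3, 1.4]
gripper_width: 0.0162
```

step_arm(increments=[{"tx": 0, "ty": 0, "tz": -0.6, "ax": 0, "ay": 0, "az": 0, "claw": -1}, {"tx": 0, "ty": 0, "tz": 0, "ax": 0, "ay": 0, "az": 0, "claw": -1}])

```text
time_s: 23.5
tcp_pos: [0.4844, -0.0237, 0.105]
eef_rot: [-180.0, 0.0, 172.3]
contact_force: [-3.7, 0.7, 8.2]
gripper_width: 0.0158
```

step_arm(increments=[{"tx": 0, "ty": 0, "tz": 0, "ax": 0, "ay": 0, "az": 0, "claw": 0}, {"tx": 0, "ty": 0, "tz": 0, "ax": 0, "ay": 0, "az": 0, "claw": 0}, {"tx": 0, "ty": 0, "tz": 0, "ax": 0, "ay": 0, "az": 0, "claw": 0}, {"tx": 0, "ty": 0, "tz": 0, "ax": 0, "ay": 0, "az": 0, "claw": 0}, {"tx": 0, "ty": 0, "tz": 10, "ax": 0, "ay": 0, "az": 0, "claw": 0}, {"tx": 0, "ty": 0, "tz": 20, "ax": 0, "ay": 0, "az": 0, "claw": 1}, {"tx": 0, "ty": 0, "tz": 25, "ax": 0, "ay": 0, "az": 0, "claw": 1}, {"tx": 0, "ty": 0, "tz": 25, "ax": 0, "ay": 0, "az": 0, "claw": 1}, {"tx": 0, "ty": 0, "tz": 0, "ax": 0, "ay": 0, "az": 0, "claw": 1}, {"tx": 0, "ty": 0, "tz": 0, "ax": 0, "ay": 0, "az": 0, "claw": 1}])

```text
time_s: 24.5
tcp_pos: [0.4846, -0.0236, 0.1852]
eef_rot: [179.9, 0.1, 172.3]
contact_force: [0.1, 0.3, -0.4]
gripper_width: 0.0781
```

```bash
python3 - <<'E'
from h import *
import pickle
np.set_printoptions(precision=4,suppress=True)
s=r.get_state(); print(s['tcp_pos'],s['eef_rot'],s['contact_force'],s['gripper_width'])
c=cap('wrist'); pickle.dump(c,open('w8.pkl','wb')); k=cap('side'); pickle.dump(k,open('s8.pkl','wb'))
for n,q in (('w',c),('s',k)):
    P=cloud(q); hsv=cv2.cvtColor(q['image'],cv2.COLOR_BGR2HSV)
    m=((hsv[...,0]<8)|(hsv[...,0]>172))&(hsv[...,1]>150)&(hsv[...,2]>60)&(np.hypot(P[...,0]-.4846,P[...,1]+.0237)<.03)
    if m.any(): print(n,m.sum(),P[m].min(0),P[m].max(0))
k=k['image'][195:285,250:350]; cv2.imwrite('pics/s8.png',cv2.resize(np.hstack([k]),None,fx=5,fy=5,interpolation=cv2.INTER_CUBIC))
E
```

```text
[ 0.4846 -0.0236  0.1852] [179.942    0.0967 172.2959] [ 0.0618  0.2713 -0.4472] 0.07805611130101253
w 761 [ 0.4765 -0.0324  0.0817] [ 0.4924 -0.0163  0.1141]
s 84 [ 0.4729 -0.033   0.0806] [ 0.4898 -0.0195  0.1147]
```

View pics/s8.png

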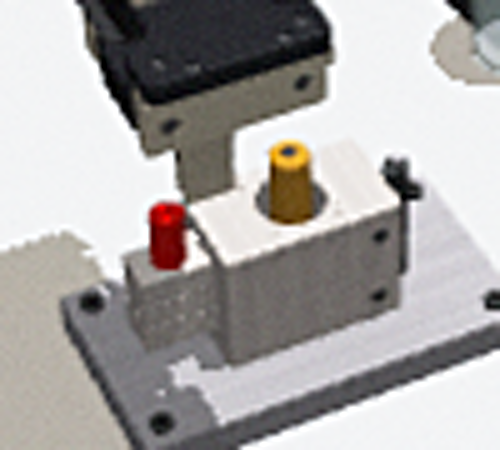

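The picture shows the pin head on the top ear at (167,235), the brass core standing in the bore and the mould shut. Now the squeeze.

step_arm(increments=[{"tx": 11, "ty": -1.5, "tz": 0, "ax": 0, "ay": 0, "az": 0, "claw": 1}, {"tx": 11, "ty": -1.5, "tz": 0, "ax": 0, "ay": 0, "az": 0, "claw": 1}, {"tx": 11, "ty": -1.3, "tz": 0, "ax": 0, "ay": 0, "az": 0, "claw": 1}, {"tx": 0, "ty": 0, "tz": 0, "ax": 0, "ay": 0, "az": 0, "claw": 1}, {"tx": 0, "ty": 0, "tz": -20, "ax": 0, "ay": 0, "az": 0, "claw": 1}, {"tx": 0, "ty": 0, "tz": -20, "ax": 0, "ay": 0, "az": 0, "claw": 1}, {"tx": 0, "ty": 0, "tz": -20, "ax": 0, "ay": 0, "az": 0, "claw": 1}, {"tx": 0, "ty": 0, "tz": -20, "ax": 0, "ay": 0, "az": 0, "claw": 1}, {"tx": 0, "ty": 0, "tz": -14, "ax": 0, "ay": 0, "az": 0, "claw": 1}, {"tx": 0, "ty": 0, "tz": -7, "ax": 0, "ay": 0, "az": 0, "claw": 1}, {"tx": 0, "ty": 0, "tz": 0, "ax": 0, "ay": 0, "az": 0, "claw": 1}, {"tx": 0, "ty": 0, "tz": 0, "ax": 0, "ay": 0, "az": 0, "claw": 1}])

```text
time_s: 25.8
tcp_pos: [0.5176, -0.028, 0.0836]
eef_rot: [-180.0, 0.0, 172.3]
contact_force: [-0.4, -0.7, -0.0]
gripper_width: 0.0875
```

step_arm(increments=[{"tx": 0, "ty": 0, "tz": 0, "ax": 0, "ay": 0, "az": 0, "claw": -1}, {"tx": 0, "ty": 0, "tz": 0, "ax": 0, "ay": 0, "az": 0, "claw": -1}, {"tx": 0, "ty": 0, "tz": 0, "ax": 0, "ay": 0, "az": 0, "claw": -1}, {"tx": 0, "ty": 0, "tz": 0, "ax": 0, "ay": 0, "az": 0, "claw": -1}, {"tx": 0, "ty": 0, "tz": 0, "ax": 0, "ay": 0, "az": 0, "claw": -1}, {"tx": 0, "ty": 0, "tz": 0, "ax": 0, "ay": 0, "az": 0, "claw": -1}], newtons=20)

```text
time_s: 26.4
tcp_pos: [0.5174, -0.0276, 0.0834]
eef_rot: [180.0, 0.0, 172.3]
contact_force: [-0.9, 3.4, 2.0]
gripper_width: 0.052
```

step_arm(increments=[{"tx": 0, "ty": 0, "tz": 0, "ax": 0, "ay": 0, "az": 0, "claw": -1}, {"tx": 0, "ty": 0, "tz": 0, "ax": 0, "ay": 0, "az": 0, "claw": -1}, {"tx": 0, "ty": 0, "tz": 0, "ax": 0, "ay": 0, "az": 0, "claw": -1}, {"tx": 0, "ty": 0, "tz": 0, "ax": 0, "ay": 0, "az": 0, "claw": -1}, {"tx": 0, "ty": 0, "tz": 0, "ax": 0, "ay": 0, "az": 0, "claw": -1}, {"tx": 0, "ty": 0, "tz": 0, "ax": 0, "ay": 0, "az": 0, "claw": -1}], newtons=60)

```text
time_s: 27.0
tcp_pos: [0.5174, -0.0277, 0.0834]
eef_rot: [180.0, 0.0, 172.3]
contact_force: [-1.7, 5.0, 3.1]
gripper_width: 0.0516
```

```bash
python3 - <<'E'
from h import *
np.set_printoptions(precision=4,suppress=True)
s=r.get_state(); print(s['tcp_pos'],s['contact_force'],s['moment'],s['gripper_width'])
k=cap('side'); P=cloud(k); I=k['image'].astype(int); hsv=cv2.cvtColor(k['image'],cv2.COLOR_BGR2HSV)
m=((hsv[...,0]<8)|(hsv[...,0]>172))&(hsv[...,1]>150)&(hsv[...,2]>60)&(np.hypot(P[...,0]-.4846,P[...,1]+.0237)<.03)
print('pin',m.sum(),P[m].max(0) if m.any() else '')
b=(I[...,2]-I[...,0]>35)&(np.hypot(P[...,0]-.546,P[...,1]+.033)<.025)&(P[...,2]>.08)
print('core',b.sum(),P[b].max(0) if b.any() else '')
print(r.close_job())
E
```

```text
[ 0.5174 -0.0277  0.0834] [-1.6606  5.0464  3.1389] [2.002  0.5818 0.3195] 0.05163494564071708
pin 84 [ 0.488  -0.0188  0.1147]
core 16 [ 0.5604 -0.0177  0.5041]
the job is handed in; nothing more can be done
None
```

The mould is ready to pour. The brass core is seated, the moving half is shut, the pin is home and the gripper still holds a 60 N squeeze across the seam. I handed the job in at about 27 s.

- **Core:** it met the socket's bottom at the expected height. After release its top read about 0.122–0.124 m, against 0.122 m expected.
- **Moving half:** I pushed it until it met the hard stop, at about 11 N.
- **Pin:** it slid in without resistance and I pressed it to 8 N. The head's top read about 0.114 m, against 0.112 m expected.
- **Squeeze:** the opening across the two halves is 51.6 mm, against 52 mm nominal, with side forces of 5 N or less.

**Checks that failed or disagreed:** the last camera check of the core was not usable, because the gripper hid it and the reading was stray pixels, so I rely on the earlier reading. The side and wrist cameras differed by 2–3 mm in x. I did not run a final picture check on the spare cores or the loose objects. No move went near them apart from lifting the brass core out of the rack.

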